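# Clamp a turned part in the spray fixture

### The arm

A 6-joint arm with a two-finger parallel gripper is mounted at the origin on the work surface. World frame = base frame: x ahead of the robot, y to its left, z up, the work surface at z = 0. Lengths are in mm, angles in rad, forces in N, time in s.
With the tool pointing down it reaches from about 350 to 875 mm from the base axis. Payload 4.2 kg.
Tool frame: the origin (TCP) lies midway between the tips of the shut fingers; the grasp point (between the pads) lies 19 mm behind it; z points along the fingers, y is the direction in which the jaws open and shut (so a half turn about z gives the same grasp; the last joint's range is limited). The gripper opens to 85 mm and grips with 20 to 120 N. Pads are 22 mm wide; open, the fingers measure 114 mm over their backs; the gripper's body (76 mm by 85 mm) begins 54 mm behind the grasp point. The pads swing forward as they close: fully open they stand 13 mm farther back than shut.
Start: joints at [-1.047, 0.385, 0.008, 0, -1.194, -0.259], TCP at [163.589, -603.19, 231.312] pointing down, gripper open.
Joint ranges: [-3.14, 3.14], [-1.21, 2.06], [-1.07, 1.41], [-3.16, 2.05], [-2.99, -0.16], [-3.1, 3.1]. Speed limits (rad/s): [2.79, 2.79, 3.14, 3.14, 3.14, 3.14].

### API

Orientations are given as a unit quaternion [x, y, z, w].
In Python, from bench import read_state, get_image, job_done, search_frame, regions_of gives the robot as it stands.
- The arm moves only by the tool servo_tool, never from a script. Its arguments are lists of equal length, an entry for each row: "turn": the turn, a rotation vector about the world's x, y, z in rad, a list of three; "dp": the shift along the world's x, y, z in m, a list of three; "fingers": the finger opening in m, from 0 to 0.0854. In form: {"turn": [[rx, ry, rz], ...], "dp": [[tx, ty, tz], ...], "fingers": [fingers, ...]}. A call has exactly 5 rows; each row shifts and turns the pose as measured when the row begins; what a row does not reach is not made up. A row lasts 1/8 s, in which the tool goes at most 62.5 mm and 10.7 degrees, less where a joint would pass 70% of its speed; a pose out of reach is approached as far as the arm can. A call is refused whole if a number of a shift passes 0.0625 or a number of a turn 0.188, either way. A call with a gripper value outside its range is refused whole. The fingers move at their own pace and stop on an object; the grip force is fixed at half the most. Time passes only in rows, so rows that do not move let the fingers close, or fill a call up. It gives the time, the measured TCP pose, the force and the opening at its end, in the units of the state.
- read_state(): the state, without advancing time (a new reading comes with each control period).
- get_image(name): name is "scene" or "top"; returns a dict with "img" (480x640x3 uint8, red, green, blue), "vfov" (degrees; the focal length in pixels is half the picture's height over the tangent of half this angle, whatever the lens; pixels are square), "cx", "cy" (the principal point, pixels), "world_from_camera" (4x4, takes a point from camera to world coordinates). Camera axes: x right, y down, z forward; pixel columns grow to the right and rows downward; lengths in mm; the calibration is good to about 2 mm. A picture is of the moment at which its call begins. There is no depth.
- job_done(): hands the job in, once; it reports no verdict.
Trained networks look in the newest picture that a camera, given by its name, has taken for a name from the list of things; names that differ only in an ending like _2 or _b are one class to them, and where a whole thing is asked for, a point or a joint stands for the part that bears it (a point fixed in the world has none). Each returns a list of dicts, best first, with "score" (0 to 1); they miss things now and then, are a little off and sometimes report something else, mostly with a low value. They report only what shows in the picture. A call takes as long as a camera call.
- search_frame(query, camera): "box" ([left, top, width, height] in pixels, round what is visible of it).
- regions_of(query, camera): "region" (480x640 bool, what is visible of it) and "box" ([left, top, width, height] in pixels, round what is visible of it).
The state is a dict: "clock": time; "joints": joint angles; "joint_vel": joint speeds; "joint_efforts": joint torques, N m; "position": TCP position; "ee_rot": TCP orientation; "contact_force": force on the tool from outside, world axes, zero at the start; "wrist_torque": the same for the moment, N m; "gripper_width": finger opening in mm.
Only numpy, scipy, OpenCV 4.12 (cv2) and the standard library are available. Lean on these libraries where they do the work, as an engineer would, in place of code of your own. Each camera call takes 0.05 s, during which the arm holds its last target. There are 200 camera calls.

### The job

Get the yellow turned wooden part ready for spraying: do not pick it up, but push it along the grey base plate with the fingertips until it sits fully home against both faces of the V-shaped stop. Then push the red toggle handle over past its middle so that the clamp snaps shut and its pad holds the part down. Leave the jar, the tape roll and the bowl where they stand.

Things in the scene. Friction and masses are not known exactly. Their poses are not given: they have to be found in the camera images.
- part_center (a point): Centre (half-way up) of the loose yellow turned wooden part: upright round piece, 45 mm high, 68 mm in diameter over its lower 30 mm, 52 mm above that, flat top, about 0.13 kg. It stands on the base plate (top of the plate 8 mm above the table), 85 to 140 mm from its seat, on the side away from the stop.
- home (a point): Where the part's centre is when it is fully home in the V-stop: over the middle of the base plate, 30.5 mm above the table. Axes as for fixture.
- fixture: Grey base plate 360 (x) by 150 (y) by 8 mm, fixed to the table; origin at the middle of its underside. Its x points from the open end to the stop and clamp, z up. V-stop: two aluminium blocks 30 mm high, faces 70 degrees apart, open to -x, reaching x 1 to 47, y -54 to 54 mm. Clamp bracket on the centre line, x 70 to 160 mm.
- handle_ball (a point): Centre of the 26 mm ball end of the toggle handle, a bar with a red grip 22 mm thick over its outer 55 mm; 110 mm from the pivot. Clamp open: it leans 37 degrees from upright away from the stop (fixture +x), ball 161 mm above the table. Shut: it leans 37 degrees the other way (fixture -x), at the same height.
- handle_pivot (a point): Pivot of the handle, 73 mm above the table, on the fixture's centre line, 122 mm from the seat towards fixture +x. Its axis is level, along fixture y.
- handle (a joint): Handle angle in rad: 0 = open (as at the start), 1.3 = shut; grows as the ball swings up and over towards the stop (fixture -x). A spring holds it at either end and snaps it over once past the middle (0.65): about 4 N on the ball, square to the bar, starts it, falling to nothing at the middle. From there it shuts by itself.
- pad: Red rubber pad, 18 mm in diameter, on a sprung spindle at the end of the clamp arm; origin at the end of the arm. Open, the arm stands almost upright, up to 195 mm above the table, the pad at fixture x = 50 mm. Flipping the handle brings it down over the stop onto the middle of the part's top, pressing with about 2.5 N.
- jar: Bystander: lacquer jar, 60 mm diameter, 85 mm high, loose; origin at the centre of its underside.
- tape: Bystander: roll of masking tape lying flat, 90 mm diameter, 30 mm high, loose; origin at the centre of its underside.
- bowl: Bystander: cream bowl, 120 mm across the rim, 55 mm high, loose; origin at the centre of its underside.
- part: The yellow turned part itself (see part_center); origin at the centre of its underside.

How it is judged:
By the outcome, as a careful person would: the job done as asked, in the order asked, and still so for the second after the job is handed in, with the robot touching nothing.
It also fails if it takes over 64 s, if anything falls off the work surface, if the arm or the gripper's body presses on something with over 40 N, if the wrist force passes 120 N, or if a joint passes its speed limit or range.

## Working session

There is one attempt and no reset: what is moved stays moved. The work goes in short steps, Python scripts to look and compute and a tool call to move; the robot and the scene stay as the last step left them, time stands still between calls to the robot, and variables do not carry over. Pictures are saved under pics/ and viewed, about 8 in all and at most 12, crops included, and the job is handed in when it is done.

Besides the shell and the picture viewer there is one more tool, called after ">>>" as name(argument=value, ...) on one line, values as JSON. servo_tool: Moves the arm, as the interface text tells. Its arguments: {"type":"object","properties":{"turn":{"type":"array","items":{"type":"array","items":{"type":"number"}}},"dp":{"type":"array","items":{"type":"array","items":{"type":"number"}}},"fingers":{"type":"array","items":{"type":"number"}}},"required":["turn","dp","fingers"]}

```bash
mkdir -p pics; cat > h.py <<'E'
import numpy as np, cv2
from bench import *
def cam(name):
    d=get_image(name); d['f']=240/np.tan(np.radians(d['vfov'])/2); return d
def ray2z(d,u,v,z):
    T=np.array(d['world_from_camera']); r=T[:3,:3]@np.array([(u-d['cx'])/d['f'],(v-d['cy'])/d['f'],1]); o=T[:3,3]
    return o+r*(z-o[2])/r[2]
def proj(d,p):
    T=np.linalg.inv(np.array(d['world_from_camera'])); q=T[:3,:3]@np.array(p)+T[:3,3]
    return d['cx']+d['f']*q[0]/q[2], d['cy']+d['f']*q[1]/q[2]
def save(d,n): cv2.imwrite('pics/'+n,cv2.cvtColor(d['img'],cv2.COLOR_RGB2BGR))
E
python3 - <<'E'
from h import *
for c in('top','scene'):
    d=cam(c); save(d,c+'0.png'); print(c,d['f'],d['cx'],d['cy'],np.round(d['world_from_camera'],3).tolist())
    for q in('part','handle_ball','fixture','pad','jar','tape','bowl'):
        for r in search_frame(q,c)[:2]:
            b=r['box']; print(q,round(r['score'],2),np.round(b).tolist(),np.round(ray2z(d,b[0]+b[2]/2,b[1]+b[3]/2,{'part':30,'handle_ball':161}.get(q,20))).tolist())
print(read_state())
E
```

```text
top 459.288194989803 326.65999396138807 243.59501807224885 [[-0.027, -0.998, 0.063, 551.757], [-0.999, 0.028, 0.022, 2.706], [-0.023, -0.062, -0.998, 971.793], [0.0, 0.0, 0.0, 1.0]]
part 0.65 [384.0, 262.0, 38.0, 34.0] [534.0, -131.0, 30.0]
handle_ball 0.63 [387.0, 262.0, 33.0, 37.0] [535.0, -113.0, 161.0]
handle_ball 0.57 [236.0, 276.0, 52.0, 20.0] [531.0, 136.0, 161.0]
fixture 0.56 [236.0, 238.0, 201.0, 82.0] [537.0, 5.0, 20.0]
fixture 0.5 [371.0, 166.0, 44.0, 44.0] [723.0, -118.0, 20.0]
pad 0.42 [308.0, 278.0, 18.0, 10.0] [531.0, 46.0, 20.0]
jar 0.61 [312.0, 191.0, 34.0, 30.0] [689.0, 17.0, 20.0]
jar 0.26 [234.0, 238.0, 201.0, 85.0] [535.0, 8.0, 20.0]
tape 0.57 [370.0, 164.0, 44.0, 53.0] [720.0, -115.0, 20.0]
bowl 0.75 [231.0, 170.0, 59.0, 60.0] [709.0, 159.0, 20.0]
scene 451.2572631897272 320.16055117774664 238.49160014837952 [[0.106, 0.786, -0.609, 1017.457], [0.994, -0.088, 0.058, -34.377], [-0.008, -0.612, -0.791, 656.074], [0.0, 0.0, 0.0, 1.0]]
part 0.64 [214.0, 222.0, 47.0, 46.0] [533.0, -133.0, 30.0]
handle_ball 0.97 [368.0, 169.0, 61.0, 54.0] [570.0, 128.0, 161.0]
fixture 
[... 248 characters left out ...]
': array([-1.04740121e+00,  3.84679970e-01,  7.90885108e-03, -8.54750008e-06,
       -1.19399579e+00, -2.58589887e-01]), 'joint_vel': array([-5.62432715e-05,  5.35268849e-04, -1.02369161e-03, -1.40361791e-03,
       -3.76452667e-04,  5.97873186e-04]), 'joint_efforts': array([ 4.18577129e-04, -3.92032492e+01,  1.88613957e+01,  4.19044152e+00,
       -1.17736026e-04, -7.21915882e-06]), 'position': array([ 163.59230616, -603.19155545,  231.32638   ]), 'ee_rot': array([-1.32014547e-01,  9.91247779e-01, -1.20820408e-05,  9.27875146e-06]), 'contact_force': array([ 0.04018977, -0.25541478,  0.02551943]), 'wrist_torque': array([0.01788676, 0.01175057, 0.04611038]), 'gripper_width': 85.5235461433154}
```

View pics/top0.png

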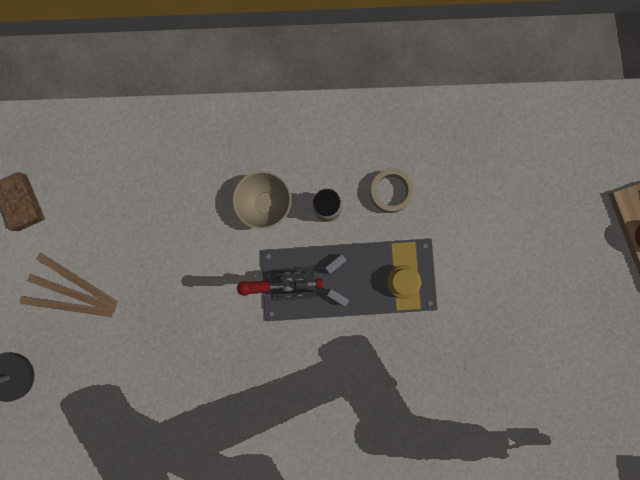

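View pics/scene0.png

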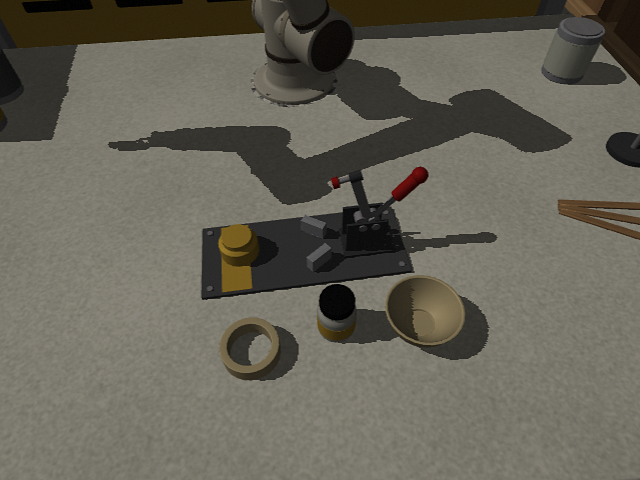

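```bash
python3 - <<'E'
from h import *
d=cam('top'); save(d,'t1.png')
im=cv2.cvtColor(d['img'],cv2.COLOR_RGB2BGR)
cv2.imwrite('pics/t1c.png',cv2.resize(im[230:330,230:445],None,fx=3.7,fy=3.7,interpolation=cv2.INTER_CUBIC))
e=cam('scene'); im=cv2.cvtColor(e['img'],cv2.COLOR_RGB2BGR)
cv2.imwrite('pics/s1c.png',cv2.resize(im[160:305,195:435],None,fx=3.3,fy=3.3,interpolation=cv2.INTER_CUBIC))
for n,c in(('top',d),('scene',e)):
    for q in('part','fixture'):
        for r in regions_of(q,n)[:1]:
            m=r['region'].astype(np.uint8); v,u=np.nonzero(m); print(n,q,r['score'],r['box'],u.mean(),v.mean(),m.sum())
            if q=='fixture': 
                k,_=cv2.findContours(m,0,2); k=max(k,key=cv2.contourArea); print(cv2.boxPoints(cv2.minAreaRect(k)).tolist())
            else: print(ray2z(c,u.mean(),v.mean(),30))
E
```

```text
top part 0.79 [385.2, 263.2, 34.7, 33.8] 403.1672433679354 281.05882352941177 867
[ 530.36181691 -130.77289383   30.        ]
top fixture 0.66 [238.4, 238.4, 196.8, 81.2] 341.33706500043394 279.40579710144925 11523
[[235.3235321044922, 250.6625213623047], [432.0455627441406, 237.9250946044922], [436.68841552734375, 309.63165283203125], [239.96640014648438, 322.36907958984375]]
scene part 0.73 [198.7, 167.6, 229.9, 132.5] 314.8542738707833 246.4784162378502 13992
[551.32257996   0.62142303  30.        ]
scene fixture 0.87 [203.2, 167.9, 226.0, 130.3] 315.33314527503524 246.13942172073342 14180
[[187.69369506835938, 193.08724975585938], [426.4361267089844, 160.53146362304688], [441.0831604003906, 267.9432067871094], [202.34072875976562, 300.4989929199219]]
```

View pics/t1c.png

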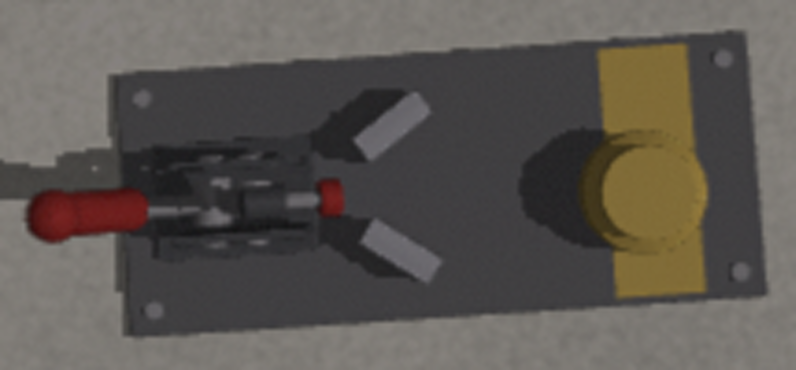

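View pics/s1c.png

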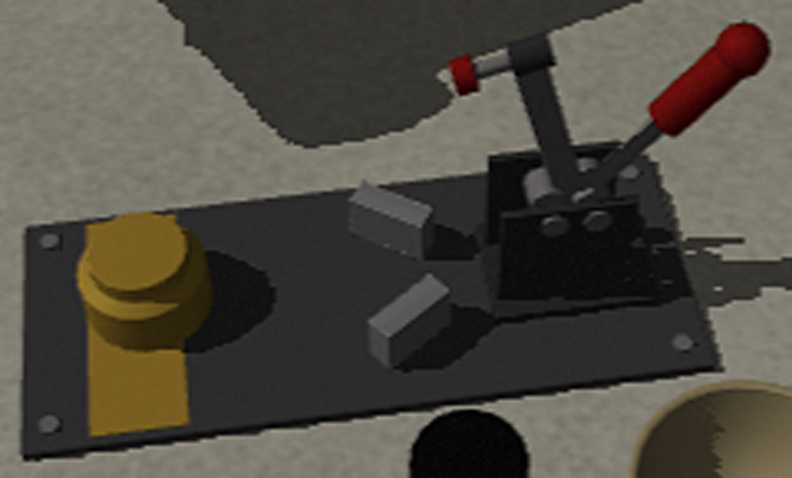

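```bash
python3 - <<'E'
from h import *
d=cam('top'); e=cam('scene')
T=lambda x,y:((x+.5)/3.7-.5+230,(y+.5)/3.7-.5+230)
S=lambda x,y:((x+.5)/3.3-.5+195,(y+.5)/3.3-.5+160)
def show(c,M,sc,part,ball):
    P=np.array([ray2z(c,*M(*s),10)[:2] for s in sc]) # order: stop-end a, open a, open b, stop-end b
    print('screws',P.round(1).tolist(),'centre',P.mean(0).round(1))
    v=(P[0]+P[3]-P[1]-P[2]); print('yaw',np.degrees(np.arctan2(v[1],v[0])),np.linalg.norm(v)/2)
    print('part',ray2z(c,*M(*part),53).round(1),'ball',ray2z(c,*M(*ball),161).round(1))
show(d,T,[(142,98),(723,58),(740,271),(154,311)],(654,194),(50,216))
show(e,S,[(682,342),(48,424),(48,242),(628,172)],(138,251),(746,48))
E
```

```text
screws [[589.5, 147.4], [603.1, -181.8], [483.5, -186.6], [469.3, 142.8]] centre [536.3 -19.6]
yaw 92.41396374334805 329.5796392926717
part [ 528.7 -133.8   53. ] ball [528.4 169.7 161. ]
screws [[589.4, 147.1], [603.2, -182.4], [484.1, -187.7], [469.6, 141.8]] centre [536.6 -20.3]
yaw 92.45984542022543 329.84693726068605
part [ 530.8 -131.    53. ] ball [527.7 170.7 161. ]
```

>>> servo_tool(turn=[[0,0,0.135],[0,0,0.135],[0,0,0.135],[0,0,0.135],[0,0,0.135]], dp=[[0.037,0.04,0],[0.037,0.04,0],[0.037,0.04,0],[0.037,0.04,0],[0.037,0.04,0]], fingers=[0.05,0.05,0.05,0.05,0.05])

```text
clock: 1.82
position: [350.8, -400.1, 230.9]
ee_rot: [-0.459, 0.888, -0.001, 0.0]
contact_force: [0.6, 0.1, -0.7]
gripper_width: 50.0
```

>>> servo_tool(turn=[[0,0,0.135],[0,0,0.135],[0,0,0.135],[0,0,0.135],[0,0,0.135]], dp=[[0.037,0.04,0],[0.037,0.04,0],[0.037,0.04,0],[0.037,0.04,0],[0.037,0.04,0]], fingers=[0.05,0.05,0.05,0.05,0.05])

```text
clock: 2.45
position: [541.5, -192.6, 232.7]
ee_rot: [0.736, -0.677, 0.002, -0.001]
contact_force: [-0.2, -0.4, -0.6]
gripper_width: 49.9
```

>>> servo_tool(turn=[[0,0,-0.04],[0,0,0],[0,0,0],[0,0,0],[0,0,0]], dp=[[-0.009,-0.005,-0.03],[0,0,-0.05],[0,0,-0.05],[0,0,-0.04],[0,0,-0.015]], fingers=[0.05,0.05,0.05,0.05,0.05])

```text
clock: 3.08
position: [537.5, -193.9, 45.6]
ee_rot: [0.725, -0.689, 0.007, -0.004]
contact_force: [0.6, -0.8, 0.6]
gripper_width: 49.9
```

```bash
cat >> h.py <<'E'
C=np.array([536.5,-20.]); X=np.array([-.0424,.9991]); Y=np.array([-.9991,-.0424])
def fx(p): q=np.array(p)[:2]-C; return (q@X).round(1),(q@Y).round(1),round(float(p[2]),1)
def tool():
    s=read_state(); q=s['ee_rot']; yaw=2*np.degrees(np.arctan2(q[1],q[0]))-90
    print('t',s['clock'],'tcp_f',fx(s['position']),'yaw',round((yaw-2.43+90)%180-90,2),'F',s['contact_force'].round(1),'q',np.round(q,3))
E
python3 -c "
from h import *
tool(); print(read_state()['position'])"
```

```text
t 3.075 tcp_f (np.float64(-173.8), np.float64(6.3), 45.6) yaw 0.46 F [ 0.6 -0.8  0.6] q [ 0.725 -0.689  0.007 -0.004]
[ 537.5331431  -193.86860207   45.6360956 ]
```

>>> servo_tool(turn=[[0,0,0],[0,0,0],[0,0,0],[0,0,0],[0,0,0]], dp=[[-0.005,-0.001,-0.01],[0,0,-0.01],[0,0,-0.006],[0,0,-0.003],[0,0,0]], fingers=[0.05,0.05,0.05,0.05,0.05])

```text
clock: 3.7
position: [535.2, -195.6, 18.4]
ee_rot: [0.725, -0.689, 0.009, -0.006]
contact_force: [0.7, -0.9, 0.4]
gripper_width: 49.9
```

```bash
python3 -c "
from h import *
tool(); e=cam('scene'); im=cv2.cvtColor(e['img'],cv2.COLOR_RGB2BGR)
cv2.imwrite('pics/s2c.png',cv2.resize(im[130:310,175:435],None,fx=3,fy=3,interpolation=cv2.INTER_CUBIC))"
```

```text
t 3.7 tcp_f (np.float64(-175.4), np.float64(8.7), 18.4) yaw 0.51 F [ 0.7 -0.9  0.4] q [ 0.725 -0.689  0.009 -0.006]
```

View pics/s2c.png

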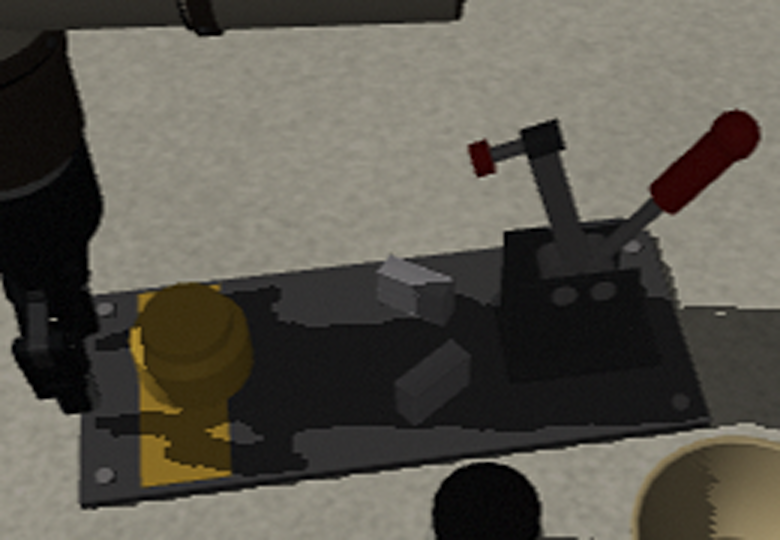

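>>> servo_tool(turn=[[0,0,0],[0,0,0],[0,0,0],[0,0,0],[0,0,0]], dp=[[-0.003,0.005,-0.001],[-0.001,0.006,0],[0,0.006,0],[0,0.006,0],[0,0.006,0]], fingers=[0.05,0.05,0.05,0.05,0.05])

```text
clock: 4.38
position: [531.5, -164.7, 18.4]
ee_rot: [0.725, -0.689, 0.01, -0.006]
contact_force: [-1.5, -0.3, -0.4]
gripper_width: 50.1
```

```bash
python3 -c "
from h import *
tool()"
```

```text
t 4.375 tcp_f (np.float64(-144.3), np.float64(11.1), 18.4) yaw 0.52 F [-1.5 -0.3 -0.4] q [ 0.725 -0.689  0.01  -0.006]
```

>>> servo_tool(turn=[[0,0,0],[0,0,0],[0,0,0],[0,0,0],[0,0,0]], dp=[[0.001,0.009,0],[0.001,0.009,0],[0.001,0.009,0],[0.001,0.009,0],[0.001,0.009,0]], fingers=[0.05,0.05,0.05,0.05,0.05])

```text
clock: 5.0
position: [536.8, -116.7, 18.4]
ee_rot: [0.725, -0.689, 0.01, -0.006]
contact_force: [-0.2, -0.8, -1.1]
gripper_width: 50.1
```

```bash
python3 -c "
from h import *
tool()
d=cam('top')
r=regions_of('part','top')[0];v,u=np.nonzero(r['region']);print(r['score'],r['box'],fx(ray2z(d,u.mean(),v.mean(),40)))"
```

```text
t 5.0 tcp_f (np.float64(-96.6), np.float64(3.8), 18.4) yaw 0.53 F [-0.2 -0.8 -1.1] q [ 0.725 -0.689  0.01  -0.006]Traceback (most recent call last):
  File "<string>", line 5, in <module>
    r=regions_of('part','top')[0];v,u=np.nonzero(r['region']);print(r['score'],r['box'],fx(ray2z(d,u.mean(),v.mean(),40)))
      ~~~~~~~~~~~~~~~~~~~~~~~~^^^
IndexError: list index out of range
```

>>> servo_tool(turn=[[0,0,0],[0,0,0],[0,0,0],[0,0,0],[0,0,0]], dp=[[0.001,0.009,0],[0,0.009,0],[0,0.009,0],[0,0.009,0],[0,0.009,0]], fingers=[0.05,0.05,0.05,0.05,0.05])

```text
clock: 5.72
position: [537.9, -69.0, 18.4]
ee_rot: [0.725, -0.689, 0.01, -0.006]
contact_force: [-0.0, -1.1, 0.2]
gripper_width: 49.9
```

```bash
python3 -c "
from h import *
tool(); e=cam('scene'); im=cv2.cvtColor(e['img'],cv2.COLOR_RGB2BGR)
cv2.imwrite('pics/s3c.png',cv2.resize(im[130:310,175:435],None,fx=3,fy=3,interpolation=cv2.INTER_CUBIC))"
```

```text
t 5.725 tcp_f (np.float64(-49.0), np.float64(0.7), 18.4) yaw 0.54 F [-0.  -1.1  0.2] q [ 0.725 -0.689  0.01  -0.006]
```

View pics/s3c.png

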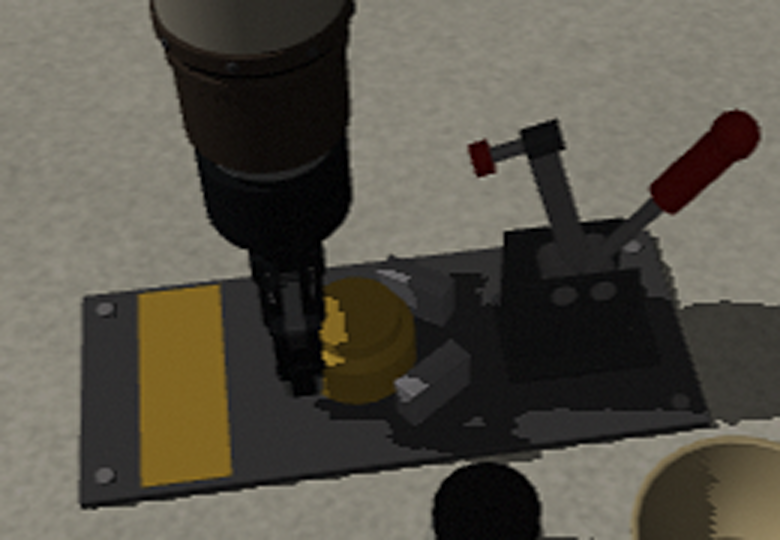

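>>> servo_tool(turn=[[0,0,0],[0,0,0],[0,0,0],[0,0,0],[0,0,0]], dp=[[0,0.003,0],[0,0.003,0],[0,0.002,0],[0,0.002,0],[0,0.002,0]], fingers=[0.05,0.05,0.05,0.05,0.05])

```text
clock: 6.4
position: [537.9, -55.6, 18.4]
ee_rot: [0.725, -0.688, 0.01, -0.006]
contact_force: [0.4, -1.0, 0.4]
gripper_width: 50.2
```

>>> servo_tool(turn=[[0,0,0],[0,0,0],[0,0,0],[0,0,0],[0,0,0]], dp=[[0,0.001,0],[0,0.001,0],[0,0.001,0],[0,0.001,0],[0,0.001,0]], fingers=[0.05,0.05,0.05,0.05,0.05])

```text
clock: 7.02
position: [537.7, -53.1, 18.7]
ee_rot: [0.725, -0.689, 0.011, -0.005]
contact_force: [0.6, -6.7, -0.6]
gripper_width: 50.2
```

>>> servo_tool(turn=[[0,0,0],[0,0,0],[0,0,0],[0,0,0],[0,0,0]], dp=[[0,0.001,0],[0,0.002,0],[0,0.002,0],[0,0.002,0],[0,0.002,0]], fingers=[0.05,0.05,0.05,0.05,0.05])

```text
clock: 7.65
position: [537.6, -52.8, 19.0]
ee_rot: [0.724, -0.69, 0.013, -0.001]
contact_force: [2.7, -12.2, -1.4]
gripper_width: 50.0
```

```bash
python3 -c "
from h import *
tool()"
```

```text
t 7.65 tcp_f (np.float64(-32.9), np.float64(0.3), 19.0) yaw 0.32 F [  2.7 -12.2  -1.4] q [ 0.724 -0.69   0.013 -0.001]
```

>>> servo_tool(turn=[[0,0,0],[0,0,0],[0,0,0],[0,0,0],[0,0,0]], dp=[[0,-0.003,0],[0,-0.01,0],[0,-0.03,0],[0,-0.04,0],[0,-0.04,0.02]], fingers=[0.05,0.05,0.05,0.05,0.05])

```text
clock: 8.28
position: [537.1, -177.0, 38.0]
ee_rot: [0.726, -0.688, 0.012, -0.001]
contact_force: [0.8, 0.4, -0.1]
gripper_width: 49.6
```

>>> servo_tool(turn=[[0,0,0],[0,0,0],[0,0,0],[0,0,0],[0,0,0]], dp=[[0,-0.02,0.05],[0,0,0.06],[0,0,0.06],[0,0,0.06],[0,0,0]], fingers=[0,0,0,0,0])

```text
clock: 8.9
position: [535.3, -201.4, 276.6]
ee_rot: [0.724, -0.69, 0.012, -0.002]
contact_force: [-0.2, -0.1, -1.0]
gripper_width: -0.2
```

```bash
python3 -c "
from h import *
tool(); d=cam('top'); im=cv2.cvtColor(d['img'],cv2.COLOR_RGB2BGR)
cv2.imwrite('pics/t4c.png',cv2.resize(im[230:330,230:445],None,fx=3.7,fy=3.7,interpolation=cv2.INTER_CUBIC))
for n,z in(('top',40),('scene',40)):
  c=cam(n)
  for r in regions_of('part',n)[:2]:
    v,u=np.nonzero(r['region']);print(n,r['score'],r['box'],fx(ray2z(c,u.mean(),v.mean(),z)))
  hsv=cv2.cvtColor(c['img'],cv2.COLOR_RGB2HSV); print(n,[np.round(proj(c,[*(C+X*s+0*Y),53])) for s in (0,)])
"
```

```text
t 8.9 tcp_f (np.float64(-181.2), np.float64(8.9), 276.6) yaw 0.34 F [-0.2 -0.1 -1. ] q [ 0.724 -0.69   0.012 -0.002]
top 0.27 [235.4, 243.8, 77.7, 80.4] (np.float64(135.9), np.float64(-2.4), 40.0)
top [array([349., 280.])]
scene 0.89 [280.5, 220.7, 42.5, 45.3] (np.float64(-2.5), np.float64(-9.1), 40.0)
scene [array([302., 233.])]
```

View pics/t4c.png

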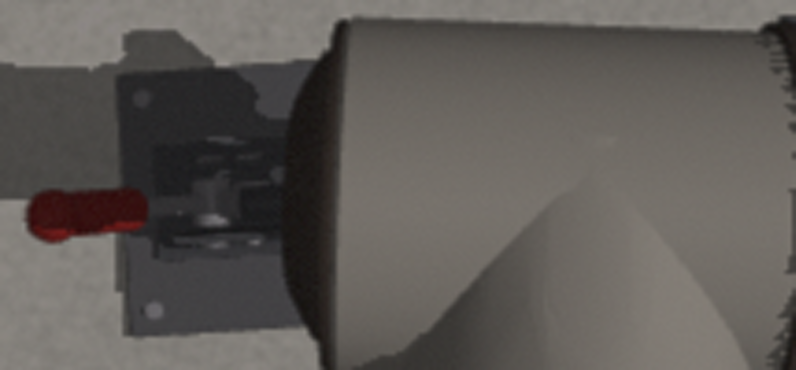

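>>> servo_tool(turn=[[0,0,0],[0,0,0],[0,0,0],[0,0,0],[0,0,0]], dp=[[0,0.06,0],[0,0.06,0],[0,0.06,0],[0,0.06,0],[0,0.06,0]], fingers=[0,0,0,0,0])

```text
clock: 9.78
position: [528.6, 103.5, 259.3]
ee_rot: [0.721, -0.693, 0.001, 0.009]
contact_force: [1.0, -0.5, -0.6]
gripper_width: 0.3
```

>>> servo_tool(turn=[[0,0,0],[0,0,0],[0,0,0],[0,0,0],[0,0,0]], dp=[[0,0.05,0],[0,0.05,0],[0,0.03,0],[0,0,0],[0,0,0]], fingers=[0,0,0,0,0])

```text
clock: 10.4
position: [525.0, 240.6, 250.2]
ee_rot: [0.723, -0.69, -0.0, 0.018]
contact_force: [0.8, -0.6, -0.4]
gripper_width: 0.0
```

```bash
python3 -c "
from h import *
tool(); d=cam('top'); im=cv2.cvtColor(d['img'],cv2.COLOR_RGB2BGR)
cv2.imwrite('pics/t5c.png',cv2.resize(im[230:330,230:445],None,fx=3.7,fy=3.7,interpolation=cv2.INTER_CUBIC))
"
```

```text
t 10.4 tcp_f (np.float64(260.9), np.float64(0.4), 250.2) yaw 0.25 F [ 0.8 -0.6 -0.4] q [ 0.723 -0.69  -0.     0.018]
```

View pics/t5c.png

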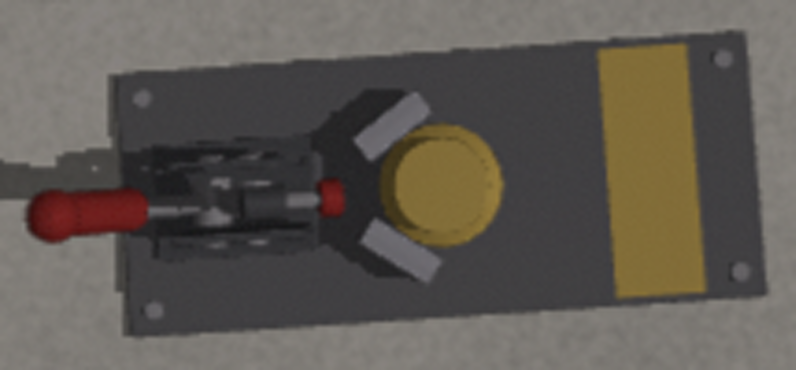

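```bash
python3 - <<'E'
from h import *
d=cam('top'); hsv=cv2.cvtColor(d['img'],cv2.COLOR_RGB2HSV)
m=((hsv[...,1]>110)&(hsv[...,0]>15)&(hsv[...,0]<32)).astype(np.uint8); m[:, :325]=0; m[:,372:]=0; m[:255]=0; m[305:]=0
(v,u)=np.nonzero(m); print(m.sum(),u.min(),u.max(),v.min(),v.max(),u.mean(),v.mean())
# predicted silhouette with part at fx,fy offsets: find best IoU
best=[]
a=np.linspace(0,2*np.pi,40)
s=8
M=cv2.resize(m,None,fx=s,fy=s,interpolation=cv2.INTER_LINEAR)
for ox in np.arange(-8,5,1.):
  for oy in np.arange(-5,6,1.):
    pts=[]
    for z,r in((8,34),(38,34),(53,26)):
      for t in a:
        w=C+X*(ox+r*np.cos(t))+Y*(oy+r*np.sin(t)); pts.append(proj(d,[*w,z]))
    h=cv2.convexHull(((np.array(pts)+.5)*s).astype(np.int32)); k=np.zeros_like(M); cv2.fillConvexPoly(k,h,1)
    best.append((round((k&M).sum()/(k|M).sum(),3),ox,oy))
print(sorted(best)[::-1][:6])
E
```

```text
855 333 365 263 296 348.7941520467836 279.659649122807
[(np.float64(0.95), np.float64(0.0), np.float64(0.0)), (np.float64(0.945), np.float64(0.0), np.float64(1.0)), (np.float64(0.943), np.float64(1.0), np.float64(0.0)), (np.float64(0.942), np.float64(-1.0), np.float64(0.0)), (np.float64(0.939), np.float64(-1.0), np.float64(1.0)), (np.float64(0.937), np.float64(0.0), np.float64(-1.0))]
```

>>> servo_tool(turn=[[0,0,0],[0,0,0],[0,0,0],[0,0,0],[0,0,0]], dp=[[0,0,-0.05],[0,0,-0.04],[0,0,-0.01],[0,0,0],[0,-0.015,0]], fingers=[0,0,0,0,0])

```text
clock: 11.12
position: [528.0, 222.0, 152.8]
ee_rot: [0.722, -0.692, 0.001, 0.013]
contact_force: [0.2, 0.1, 1.0]
gripper_width: -0.0
```

```bash
python3 -c "
from h import *
tool()"
```

```text
t 11.125 tcp_f (np.float64(242.1), np.float64(-1.8), 152.8) yaw -0.02 F [0.2 0.1 1. ] q [ 0.722 -0.692  0.001  0.013]
```

>>> servo_tool(turn=[[0,0,0],[0,0,0],[0,0,0],[0,0,0],[0,0,0]], dp=[[0,-0.01,-0.004],[0,-0.01,0],[0,-0.01,0],[0,-0.01,0],[0,-0.01,0]], fingers=[0,0,0,0,0])

```text
clock: 11.75
position: [534.1, 177.4, 158.0]
ee_rot: [0.722, -0.692, 0.002, -0.002]
contact_force: [-1.4, 7.6, 4.4]
gripper_width: 0.2
```

>>> servo_tool(turn=[[0,0,0],[0,0,0],[0,0,0],[0,0,0],[0,0,0]], dp=[[0,-0.008,0],[0,-0.008,0],[0,-0.008,0],[0,-0.008,0],[0,-0.008,0]], fingers=[0,0,0,0,0])

```text
clock: 12.38
position: [538.4, 140.2, 164.0]
ee_rot: [0.723, -0.691, 0.003, -0.012]
contact_force: [0.8, 1.1, 1.4]
gripper_width: -0.3
```

```bash
python3 -c "
from h import *
tool(); e=cam('scene'); im=cv2.cvtColor(e['img'],cv2.COLOR_RGB2BGR)
cv2.imwrite('pics/s6c.png',cv2.resize(im[130:310,225:485],None,fx=3,fy=3,interpolation=cv2.INTER_CUBIC))"
```

```text
t 12.375 tcp_f (np.float64(160.0), np.float64(-8.7), 164.0) yaw 0.2 F [0.8 1.1 1.4] q [ 0.723 -0.691  0.003 -0.012]
```

View pics/s6c.png

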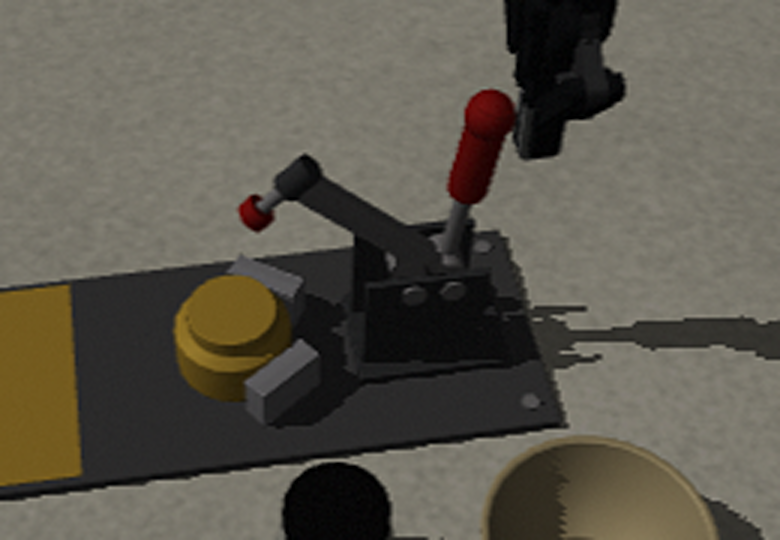

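>>> servo_tool(turn=[[0,0,0],[0,0,0],[0,0,0],[0,0,0],[0,0,0]], dp=[[-0.003,-0.006,-0.002],[-0.002,-0.006,-0.002],[-0.001,-0.006,-0.002],[-0.001,-0.006,0],[0,0,0]], fingers=[0,0,0,0,0])

```text
clock: 13.05
position: [527.8, 110.7, 154.6]
ee_rot: [0.722, -0.692, 0.002, -0.007]
contact_force: [0.5, 0.2, -0.4]
gripper_width: 0.1
```

```bash
python3 -c "
from h import *
tool(); d=cam('scene'); b=search_frame('handle_ball','scene'); print([(r['score'],np.round(r['box'])) for r in b[:2]])"
```

```text
t 13.05 tcp_f (np.float64(130.9), np.float64(3.2), 154.6) yaw 0.03 F [ 0.5  0.2 -0.4] q [ 0.722 -0.692  0.002 -0.007]
[(0.66, array([326., 176.,  54.,  48.]))]
```

>>> servo_tool(turn=[[0,0,0],[0,0,0],[0,0,0],[0,0,0],[0,0,0]], dp=[[0,0.03,0],[0,0.04,0.01],[0,0.04,0.03],[0,0.04,0.03],[0,0.02,0.03]], fingers=[0,0,0,0,0])

```text
clock: 13.78
position: [526.4, 284.9, 255.0]
ee_rot: [0.722, -0.692, 0.001, -0.004]
contact_force: [1.3, 0.8, 0.8]
gripper_width: -0.2
```

```bash
python3 -c "
from h import *
tool(); o=[]
for n,(y,x) in(('scene',(150,235)),('top',(205,230))):
  e=cam(n); im=cv2.cvtColor(e['img'],cv2.COLOR_RGB2BGR); o.append(cv2.resize(im[y:y+130,x:x+215],None,fx=2.2,fy=2.2,interpolation=cv2.INTER_CUBIC))
  for q in('jar','tape','bowl'):
    for r in search_frame(q,n)[:1]: print(n,q,round(r['score'],2),np.round(r['box']))
cv2.imwrite('pics/f.png',np.vstack(o))"
```

```text
t 13.775 tcp_f (np.float64(305.1), np.float64(-2.8), 255.0) yaw -0.07 F [1.3 0.8 0.8] q [ 0.722 -0.692  0.001 -0.004]
scene jar 0.96 [317. 286.  38.  56.]
scene tape 0.82 [216. 315.  64.  66.]
scene bowl 0.76 [386. 276.  79.  73.]
top jar 0.83 [312. 191.  31.  31.]
top tape 0.74 [372. 167.  40.  46.]
top bowl 0.63 [234. 169.  59.  62.]
```

View pics/f.png

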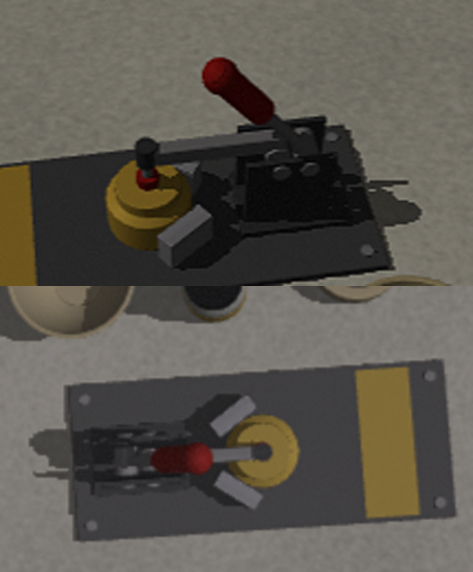

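The picture shows the clamp shut: the handle leans over the stop, the pad is on the middle of the part's top, and the part is in the V. The jar, tape and bowl haven't moved. Handing in.

```bash
python3 -c "
from bench import *
print(job_done())"
```

```text
the job is handed in; nothing more can be done
None
```

The yellow part is home in the V-stop and the clamp is shut on it. I handed the job in at about 14 s of the 64 s allowed.

- **Pushing the part:** I pushed it along the plate with the two fingertips, opened to 50 mm. It stopped firmly at about 12 N. A silhouette fit in the top picture, searched in 1 mm steps, then put its centre on the home point, though the calibration is only good to about 2 mm. I did not repeat that fit after the clamp shut.
- **Shutting the clamp:** I pushed the handle over with the closed fingers, at no more than about 9 N in the readings. The tool drifted about 9 mm sideways and rose while pushing, so I corrected that before the last push.
- **Last picture:** The handle leans over the stop, the pad sits on the middle of the part's top, and the part looks to be against both faces.
- **Bystanders and arm:** The jar, tape and bowl are where they started, to within the few pixels the detector varies. The arm is well clear and touches nothing.
- **Checks that failed:** The part detector found nothing, or the wrong thing, in the top view while the arm blocked it. I used the scene camera and a later clear top view instead.

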